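Close a bun slicer's folding guard onto its interlock switch, just to the click

TASK

Close the folding guard of the bun slicer: swing the first leaf fully home against its stop, then swing the second leaf in onto the roller of the safety switch just until you feel the switch click. Go no further than the click, because pushing the lever on towards its end stop bends it; then let go, so that the guard stays closed with the switch made, and leave the bottles and the tub alone.

Things in the scene. Friction and masses are not known exactly. Their poses are not given: they have to be found in the camera images.
- slicer: bun slicer, 400 mm wide, fixed; origin on the table under the infeed bed, 115 mm behind the base's front edge; x points into the machine (to the slicing head), y to its left, z up. Flat bed at z 60 mm; the head (x over 75 mm) is 180 mm high. A folding guard of two clear leaves in 12 mm thick aluminium frames (z 75 to 150 mm), on upright hinge pins, closes the left side and front of the bed.
- guard1_hinge (a point): upright hinge axis of the first leaf on the machine (slicer frame x 70, y 130 mm), given at height 171 mm
- guard1_post (a point): centre (half-way up, height 171 mm) of the orange round grip post on the first leaf: 16 mm diameter, 42 mm tall (z 150 to 192 mm), 125 mm from the guard1 hinge axis
- guard1 (a joint): first leaf's opening angle, rad: 0 = home against its hard stop, the leaf then lying along the slicer's -x direction from its hinge; grows as it swings out to the left (clockwise from above). 160 mm from hinge axis to hinge axis. Its stiff hinge stays where it is left: moving it takes about 9.5 N at the post, square to the leaf.
- guard2_hinge (a point): upright hinge axis between the two leaves, at the free end of the first leaf, given at height 171 mm
- guard2_post (a point): centre (half-way up, height 171 mm) of the orange grip post on the second leaf, same size as the other, 155 mm from the guard2 hinge axis
- guard2 (a joint): second leaf's opening angle against the first, rad: 0 = square to it, then lying along the slicer's -y direction when the first leaf is home; grows as it swings open (clockwise from above) and can go on past 0 to -0.2. 190 mm from hinge axis to free end. Its stiff hinge stays where it is left: about 6.5 N at the post moves it.
- guard2_end (a point): point on the inner face of the second leaf's end stile, 177 mm from the guard2 hinge axis, height 108 mm: it meets the switch roller. Over the first 6.5 mm of roller travel the push at the post climbs by about 8 N; then the switch snaps and the push falls by about 6 N in the next 6 mm (it has clicked at 9.5 mm, half-way down). Left there it stays made. 8 mm beyond the click the lever bends.
- bracket (a point): safety switch's slotted bracket, fixed on the bed: the point (slicer frame x -86, y -47, z 108 mm) where the released roller's centre would stand with the switch clamped mid-slot. The switch is really clamped up to 13 mm nearer the front or farther back, so the click must be felt. Black box 72 x 32 x 42 mm, red cover; 55 mm steel lever with white 18 mm roller in front, pressed towards the slicer's +x.
- water_mid (a point): bystander: clear water bottle with a blue label, 64 mm diameter, 200 mm tall; point half-way up
- mustard_mid (a point): bystander: yellow squeeze bottle, 62 mm diameter, 186 mm tall; point half-way up
- tub_mid (a point): bystander: white tub with a yellow lid, 90 mm diameter, 120 mm tall; point half-way up

How it is judged:
By the outcome, as a careful person would: the job done as asked, in the order asked, and still so for the second after the job is handed in, with the robot touching nothing.
It also fails if it takes over 69 s, if anything falls off the work surface, if the arm or the gripper's body presses on something with over 40 N, if the wrist force passes 120 N, or if a joint passes its speed limit or range.

ROBOT

A 6-joint arm with a two-finger parallel gripper is mounted at the origin on the work surface. World frame = base frame: x ahead of the robot, y to its left, z up, the work surface at z = 0. Lengths are in mm, angles in degrees, forces in N, time in s.
With the tool pointing down it reaches from about 300 to 850 mm from the base axis. Payload 4.2 kg.
Tool frame: the origin (TCP) lies at the very end of the fingers, on their centre line; the grasp point (between the pads) lies 19 mm behind it; z points along the fingers, x is the direction in which the jaws open and shut, and the axes are right-handed (so a half turn about z gives the same grasp; the last joint's range is limited). The gripper opens to 91 mm and grips with 3 to 60 N. Pads are 32 mm wide; open, the fingers measure 118 mm over their backs; the gripper's body (76 mm by 178 mm) begins 60 mm behind the grasp point.
Start: joints at [65.088, 18.312, 89.639, -0, 72.044, -1.146], TCP at [231.733, 526.254, 213.976] pointing down, gripper open.
Joint ranges: [-177.97, 177.97], [-48.28, 115.42], [12.27, 149.76], [-77.06, 257.06], [2.81, 150.46], [-146.56, 146.56]. Speed limits (degrees/s): [147.25, 147.25, 180, 180, 180, 180].

INTERFACE

Orientations are given as [roll, pitch, yaw] about the fixed x, y, z axes, in that order (R = Rz(yaw) Ry(pitch) Rx(roll)).
In Python, from workcell import env gives the robot as it stands.
- The arm moves only by the tool servo_tool, never from a script. Its argument "plan" is a list of rows, each a list of 3 entries, a list of its own where there are three numbers: the turn, a rotation vector about the tool's x, y, z in degrees, then the shift along the tool's x, y, z in mm, then the finger opening in mm, from 0 to 91.2. In form: [[[ax, ay, az], [dx, dy, dz], claw], ...]. A call has exactly 10 rows; each row shifts and turns the pose as measured when the row begins, along the tool's axes as they then stand; what a row does not reach is not made up. A row lasts 1/8 s, in which the tool goes at most 62.5 mm and 10.7 degrees, less where a joint would pass 70% of its speed; a pose out of reach is approached as far as the arm can. A call with a gripper value outside its range is refused whole. The fingers move at their own pace and stop on an object; "squeeze" is the grip in N (left out, the last holds). Time passes only in rows, so rows that do not move let the fingers close, or fill a call up. It gives the time, the measured TCP pose, the force and the opening at its end, in the units of the state.
- env.state(): the state, without advancing time (a new reading comes with each control period).
- env.grab_frame(name): name is "scene" or "top"; returns a dict with "pixels" (480x640x3 uint8, red, green, blue), "intrinsics" (3x3 intrinsics, pixels), "distortion" ([k1, k2, p1, p2, k3] as OpenCV has them; the pictures are not rectified), "eye" and "attitude" of the camera in the world. Camera axes: x right, y up, looking along -z (the intrinsics and any distortion apply to the point x, -y, -z); pixel columns grow to the right and rows downward; lengths in mm; the calibration is good to about 2 mm. A picture is of the moment at which its call begins. There is no depth.
- env.job_done(): hands the job in, once; it reports no verdict.
The state is a dict: "time_s": time; "qpos": joint angles; "qvel": joint speeds; "effort": joint torques, N m; "ee_pos": TCP position; "ee_rot": TCP orientation; "force": force on the tool from outside, world axes, zero at the start; "torque": the same for the moment, N m; "gripper_width": finger opening in mm.
Only numpy, scipy, OpenCV 4.12 (cv2) and the standard library are available. Lean on these libraries where they do the work, as an engineer would, in place of code of your own. Each camera call takes 0.05 s, during which the arm holds its last target.

## Working session

There is one attempt and no reset: what is moved stays moved. The work goes in short steps, Python scripts to look and compute and a tool call to move; the robot and the scene stay as the last step left them, time stands still between calls to the robot, and variables do not carry over. Pictures are saved under pics/ and viewed, and the job is handed in when it is done.

Besides the shell and the picture viewer there is one more tool, called after "Request:" as name(argument=value, ...) on one line, values as JSON. servo_tool: Moves the arm, as the interface text tells. Its arguments: {"type":"object","properties":{"plan":{"type":"array"},"squeeze":{"type":"number"}},"required":["plan"]}

```bash
mkdir -p pics; ls; python3 - <<'E'
from workcell import env
import cv2,json
print(env.state())
for n in("scene","top"):
    f=env.grab_frame(n)
    cv2.imwrite(f"pics/{n}0.png",f["pixels"][:,:,::-1])
    print(n,f["intrinsics"],f["distortion"],f["eye"],f["attitude"])
E
```

```text
pics
{'time_s': 0.0, 'qpos': array([ 6.50868982e+01,  1.83511369e+01,  8.97072096e+01,  4.84656469e-04,
        7.20412473e+01, -1.14517033e+00]), 'qvel': array([ 0.02387636,  0.02084232, -0.03925206, -0.03209325, -0.0122861 ,
       -0.09893509]), 'effort': array([ 5.38801560e-04, -4.12466633e+01, -2.31976712e+01,  7.27743236e-02,
        4.59544756e-02, -1.16571400e-04]), 'ee_pos': array([231.52393441, 525.7836685 , 213.11986969]), 'ee_rot': array([-1.79997549e+02,  9.95646534e-02,  6.62319208e+01]), 'force': array([0.34528594, 0.51627585, 0.31885809]), 'torque': array([ 0.04217834, -0.00528296,  0.00934821]), 'gripper_width': 91.55157942678453}
scene [[611.90502254   0.         321.44077325]
 [  0.         611.90502254 249.90124426]
 [  0.           0.           1.        ]] [-0.00366643  0.          0.          0.          0.        ] [1506.20785184 -592.54021898  878.52285632] [55.39066726  0.76049266 57.90153985]
top [[569.20255183   0.         314.05934743]
 [  0.         569.20255183 239.9622865 ]
 [  0.           0.           1.        ]] [-0.09368737  0.          0.          0.          0.        ] [ 303.53712755  -28.37563317 1587.45883428] [ 10.81255634   0.98983742 -91.6208604 ]
```

View pics/scene0.png

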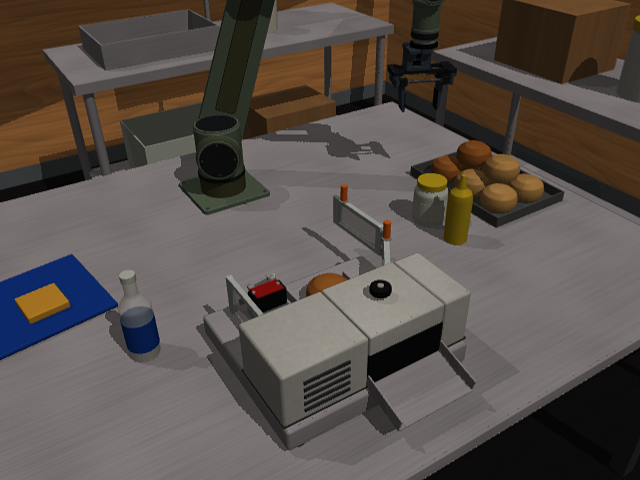

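View pics/top0.png

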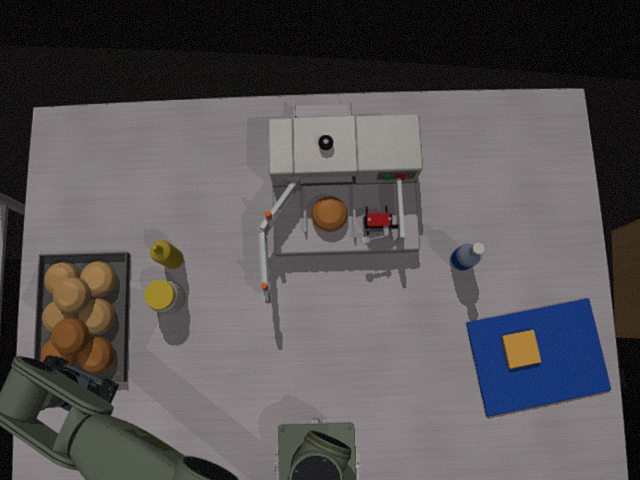

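The scene view shows the orange posts at (344,192) and (387,229). In the top view they are at (268,214) for guard1 and (264,287) for guard2, with the switch at about (380,222). Next I'll triangulate the posts and find the slicer's pose.

```bash
cat > h.py <<'E'
import numpy as np,cv2
from scipy.spatial.transform import Rotation as R
def cam(f):
    return f["intrinsics"],np.array(f["distortion"]),np.array(f["eye"]),R.from_euler('xyz',f["attitude"],degrees=True).as_matrix()
def ray(f,p):
    K,D,e,A=cam(f); u=cv2.undistortPoints(np.array([[p]],float),K,D)[0,0]
    d=A@np.array([u[0],-u[1],-1]); return e,d/np.linalg.norm(d)
def plane(f,p,z):
    e,d=ray(f,p); return e+d*(z-e[2])/d[2]
def tri(f,p,g,q):
    a,d=ray(f,p);b,c=ray(g,q)
    s,t=np.linalg.lstsq(np.c_[d,-c],b-a,rcond=None)[0]
    return (a+s*d+b+t*c)/2,np.linalg.norm(a+s*d-b-t*c)
def proj(f,P):
    K,D,e,A=cam(f); c=(np.array(P,float).reshape(-1,3)-e)@A
    c=c*[1,-1,-1]
    return cv2.projectPoints(c,np.zeros(3),np.zeros(3),K,D)[0][:,0]
def blobs(img,lo,hi,amin=8):
    h=cv2.cvtColor(img,cv2.COLOR_RGB2HSV); m=cv2.inRange(h,lo,hi)
    n,l,s,c=cv2.connectedComponentsWithStats(m)
    return [(c[i].round(1).tolist(),s[i].tolist()) for i in range(1,n) if s[i][4]>=amin]
E
python3 - <<'E'
from workcell import env
from h import *
import pickle
F={n:env.grab_frame(n) for n in("scene","top")}
pickle.dump(F,open("f0.pkl","wb"))
for n in F:
    print(n,"orange",blobs(F[n]["pixels"],(4,190,110),(12,255,255)))
    print(n,"red",blobs(F[n]["pixels"],(0,200,90),(3,255,255)),blobs(F[n]["pixels"],(177,200,90),(180,255,255)))
t=F["top"]["pixels"][90:320,220:440,::-1]
cv2.imwrite("pics/topc.png",cv2.resize(t,None,fx=2.6,fy=2.6,interpolation=cv2.INTER_CUBIC))
t=F["scene"]["pixels"][170:450,190:480,::-1]
cv2.imwrite("pics/scec.png",cv2.resize(t,None,fx=2.1,fy=2.1,interpolation=cv2.INTER_CUBIC))
E
```

```text
scene orange [([344.7, 190.2], [341, 185, 6, 16, 37]), ([388.0, 226.5], [384, 221, 7, 17, 45])]
scene red [([266.4, 288.3], [250, 279, 33, 19, 282])] []
top orange [([267.5, 213.3], [266, 211, 5, 6, 19]), ([263.8, 285.8], [262, 284, 5, 5, 20])]
top red [([378.8, 219.4], [367, 213, 23, 13, 175])] [([375.5, 215.4], [373, 214, 6, 4, 8])]
```

View pics/topc.png

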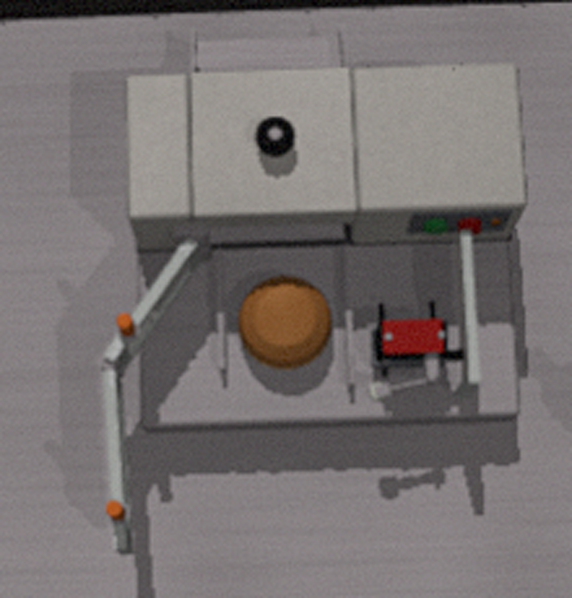

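View pics/scec.png

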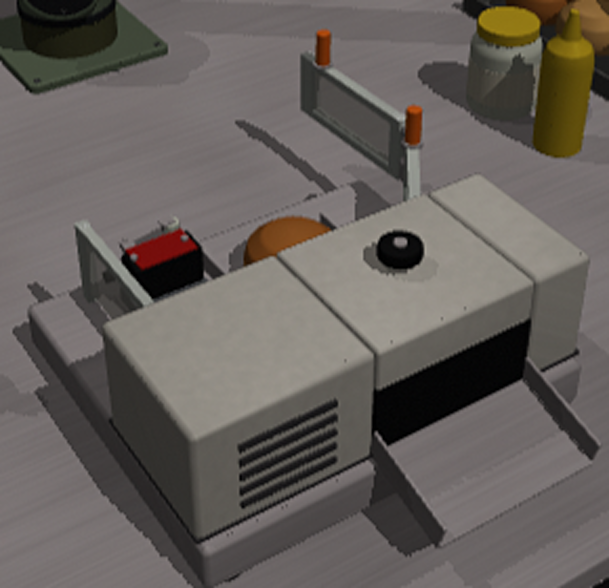

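```bash
python3 - <<'E'
import pickle
from h import *
F=pickle.load(open("f0.pkl","rb"));T,S=F["top"],F["scene"]
o=lambda x,y:(220+x/2.6-.3,90+y/2.6-.3)
P={k:plane(T,o(*p),z)for k,(p,z)in dict(hfl=((131,217),180),hfr=((525,205),180),hbl=((128,78),180),hbr=((517,66),180),bfl=((141,428),60),bfr=((518,415),60)).items()}
for k,v in P.items():print(k,v.round(1))
for a,b in(("hfl","hfr"),("hbl","hbr"),("bfl","bfr"),("hbl","hfl"),("hbr","hfr")):
    d=P[b]-P[a];print(a,b,np.linalg.norm(d).round(1),np.degrees(np.arctan2(d[1],d[0])).round(2))
p1,e1=tri(T,(267.5,213.3),S,(344.7,191.5));p2,e2=tri(T,(263.8,285.8),S,(388,227.5))
print("wrong pairing",e1,e2)
# scene: near-robot post(344) is guard2
p1,e1=tri(T,(267.5,213.3),S,(387.8,229));p2,e2=tri(T,(263.8,285.8),S,(344.7,192.5))
print(p1,e1,p2,e2)
for z in(171,185,190): print(z,plane(T,(267.5,213.3),z).round(1),plane(T,(263.8,285.8),z).round(1))
print("scene171",plane(S,(387.8,229),171),plane(S,(344.7,192.5),171))
for k,p in dict(g1hinge_img=((195,243),150),g2hinge=((117,352),150),g2end=((122,548),150)).items():print(k,plane(T,o(*p[0]),p[1]).round(1))
for k,p,z in(("roller",(378,391),117),("roll r",(435,371),117),("boxred",(412,336),130)):print(k,plane(T,o(*p),z).round(1))
E
```

```text
hfl [752.2  96.9 180. ]
hfr [ 752.  -294.8  180. ]
hbl [899.9  98.3 180. ]
hbr [ 899.8 -297.   180. ]
bfl [559.6 100.2  60. ]
bfr [ 561.  -295.1   60. ]
hfl hfr 391.7 -90.04
hbl hbr 395.3 -90.02
bfl bfr 395.2 -89.8
hbl hfl 147.7 -179.47
hbr hfr 147.9 179.16
wrong pairing 75.72132638214865 89.80640643442825
[646.63322444 104.25263039 173.11660961] 3.006708637862229 [461.59505351 116.9313588  171.24451866] 1.1814725795828551
171 [648.  105.7 171. ] [461.9 117.5 171. ]
185 [644.6 104.4 185. ] [460.4 116.  185. ]
190 [643.4 103.9 190. ] [459.8 115.5 190. ]
scene171 [643.659117  104.7807496 171.       ] [461.07084723 116.58283577 171.        ]
g1hinge_img [732.1  35.2 150. ]
g2hinge [622.  115.4 150. ]
g2end [426.8 113.  150. ]
roller [ 580.5 -145.   117. ]
roll r [ 599.3 -203.7  117. ]
boxred [ 633.4 -180.8  130. ]
```

The slicer yaw is about 0 and its origin is about (676,-98.5). That puts hinge1 near (746,31.5). Post1 is at (645,104.5), 124.6 mm from hinge1 (125 given), so guard1 is about 36°. Hinge2 is near (616,125) and post2 at (461,117), 155.6 mm apart (155 given), so guard2 is about 51°. The geometry is consistent. I'll push with closed fingers, facing their rigid side (tool y). First: lift, close, and approach.

Request:
servo_tool(plan=[[[0, 0, 0], [0, 0, -45], 0], [[0, 0, 0], [0, 0, -45], 0], [[0, 0, 0], [-18, 55, 0], 0], [[0, 0, 0], [-18, 55, 0], 0], [[0, 0, 0], [-18, 55, 0], 0], [[0, 0, 0], [-18, 55, 0], 0], [[0, 0, 0], [-18, 55, 0], 0], [[0, 0, 0], [-18, 55, 0], 0], [[0, 0, 0], [-18, 55, 0], 0], [[0, 0, 0], [0, 0, 0], 0]], squeeze=20)

```text
time_s: 1.45
ee_pos: [542.3, 248.4, 303.7]
ee_rot: [180.0, 0.2, 66.4]
force: [-0.1, -0.7, -0.4]
gripper_width: 0.5
```

```bash
cat > go.py <<'E'
import sys
from workcell import env
from h import *
s=env.state();a=[float(v) for v in sys.argv[1:]]
M=R.from_euler('xyz',s["ee_rot"],degrees=True)
print(s["time_s"],s["ee_pos"].round(1),s["ee_rot"].round(2),"F",s["force"].round(1),"w",round(s["gripper_width"],1),"q",s["qpos"].round(1))
T=R.from_euler('xyz',[180,0,a[3]],degrees=True)
print("shift",M.inv().apply(np.array(a[:3])-s["ee_pos"]).round(1),"turn",(M.inv()*T).as_rotvec(degrees=True).round(1))
E
python3 go.py 666 134 250 -36
```

```text
1.45 [542.3 248.4 303.7] [180.     0.22  66.45] F [-0.1 -0.7 -0.4] w 0.5 q [ 23.6  18.2  77.1  -0.2  84.9 -42.8]
shift [-55.2 159.1  53.9] turn [  0.2   0.2 102.4]
```

Request:
servo_tool(plan=[[[0, 0, 10.3], [0, 0, 0], 0], [[0, 0, 10.3], [0, 0, 0], 0], [[0, 0, 10.3], [0, 0, 0], 0], [[0, 0, 10.3], [0, 0, 0], 0], [[0, 0, 10.3], [0, 0, 0], 0], [[0, 0, 10.3], [0, 0, 0], 0], [[0, 0, 10.3], [0, 0, 0], 0], [[0, 0, 10.3], [0, 0, 0], 0], [[0, 0, 10.3], [0, 0, 0], 0], [[0, 0, 10.3], [0, 0, 0], 0]])

```text
time_s: 2.7
ee_pos: [533.1, 256.1, 302.1]
ee_rot: [179.6, 0.5, -39.5]
force: [0.4, 0.2, -0.1]
gripper_width: 0.7
```

```bash
python3 go.py 666 134 220 -36
```

```text
2.7 [533.1 256.1 302.1] [179.55   0.46 -39.52] F [ 0.4  0.2 -0.1] w 0.7 q [24.4 17.9 77.6  0.2 85.  63.9]
shift [180.9   9.   80.7] turn [ 0.4  0.5 -3.5]
```

Request:
servo_tool(plan=[[[0.4, 0.5, -1], [45, 2, 0], 0], [[0, 0, -1], [45, 2, 0], 0], [[0, 0, -1], [45, 2, 0], 0], [[0, 0, 0], [45, 2, 0], 0], [[0, 0, 0], [0, 0, 25], 0], [[0, 0, 0], [0, 0, 25], 0], [[0, 0, 0], [0, 0, 20], 0], [[0, 0, 0], [0, 0, 10], 0], [[0, 0, 0], [0, 0, 0], 0], [[0, 0, 0], [0, 0, 0], 0]])

```text
time_s: 3.95
ee_pos: [668.2, 147.3, 219.8]
ee_rot: [-179.9, 0.3, -35.8]
force: [-0.3, 0.8, 0.2]
gripper_width: 0.3
```

```bash
python3 go.py 666 134 162 -36;  python3 - <<'E'
from workcell import env
from h import *
f=env.grab_frame("top")
cv2.imwrite("pics/top1.png",cv2.resize(f["pixels"][90:320,200:440,::-1],None,fx=2.6,fy=2.6))
f=env.grab_frame("scene")
cv2.imwrite("pics/sc1.png",cv2.resize(f["pixels"][100:350,190:500,::-1],None,fx=2.3,fy=2.3))
E
```

```text
3.95 [668.2 147.3 219.8] [-179.9     0.26  -35.81] F [-0.3  0.8  0.2] w 0.3 q [11.3 28.3 72.9  0.3 78.9 47.1]
shift [ 6.2 12.2 57.7] turn [-0.1  0.3  0.2]
```

View pics/sc1.png

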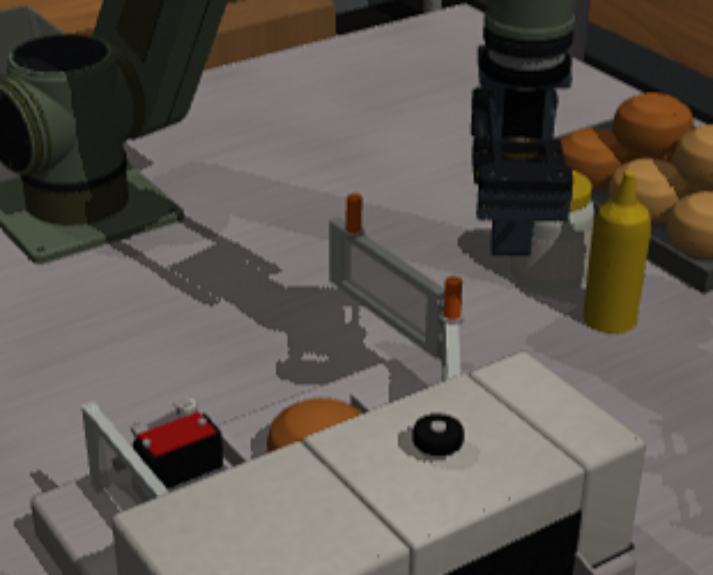

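View pics/top1.png

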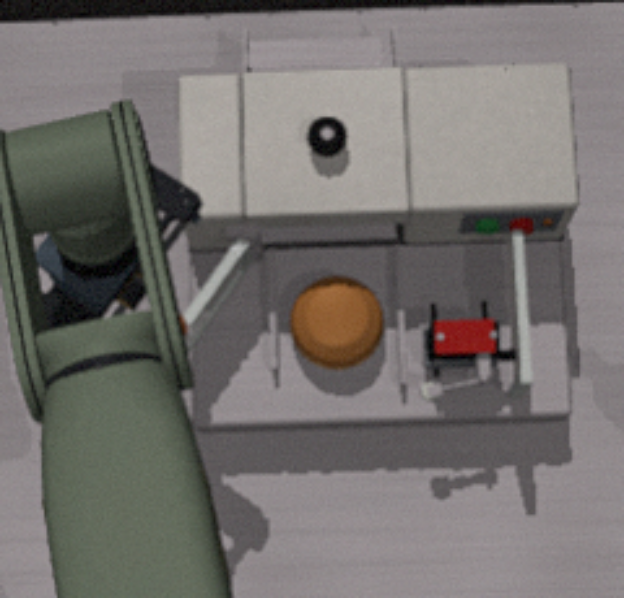

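The fingers are closed at crop (512,235), outside post1 at (453,298), and the bottles are untouched. The arm hides post2 in the top view. I'll descend beside the post and start moving toward it.

Request:
servo_tool(plan=[[[0, 0, 0], [3, 2, 20], 0], [[0, 0, 0], [3, 2, 20], 0], [[0, 0, 0], [0, 0, 15], 0], [[0, 0, 0], [0, 0, 4], 0], [[0, 0, 0], [0, 0, 0], 0], [[0, 0, 0], [0, 4, 0], 0], [[0, 0, 0], [0, 4, 0], 0], [[0, 0, 0], [0, 4, 0], 0], [[0, 0, 0], [0, 4, 0], 0], [[0, 0, 0], [0, 0, 0], 0]])

```text
time_s: 5.3
ee_pos: [663.7, 127.4, 165.5]
ee_rot: [-179.4, -0.2, -35.8]
force: [-0.5, -0.2, 0.7]
gripper_width: 0.5
```

```bash
python3 go.py 659 124 162 -36
```

```text
5.3 [663.7 127.4 165.5] [-179.4    -0.2   -35.83] F [-0.5 -0.2  0.7] w 0.5 q [ 9.8 28.8 79.9  0.3 70.7 45.5]
shift [-1.9  5.6  3.5] turn [-0.6 -0.2  0.2]
```

Request:
servo_tool(plan=[[[-0.6, -0.2, 0], [-2, 3, 2], 0], [[0, 0, 0], [0, 3, 1], 0], [[0, 0, 0], [0, 3, 0], 0], [[0, 0, -1.8], [-0.8, 4, 0], 0], [[0, 0, -1.8], [-0.8, 4, 0], 0], [[0, 0, -1.8], [-0.8, 4, 0], 0], [[0, 0, -1.8], [-0.8, 4, 0], 0], [[0, 0, -1.8], [-0.8, 4, 0], 0], [[0, 0, -1.8], [-0.8, 4, 0], 0], [[0, 0, 0], [0, 4, 0], 0]])

```text
time_s: 6.55
ee_pos: [654.0, 123.0, 163.5]
ee_rot: [-176.7, -1.0, -24.8]
force: [2.7, 9.1, -1.4]
gripper_width: 0.6
```

```bash
cat > l1.py <<'E'
from workcell import env
from h import *
s=env.state();H=np.array([746,31.5]);d=s["ee_pos"][:2]-H;r=np.hypot(*d)
# finger centre is 24 outside post
th=np.degrees(np.arctan2(d[1],-d[0]));off=np.degrees(np.arctan2(24,125))
F=s["force"];ps=np.radians(s["ee_rot"][2]);x=np.array([np.cos(ps),np.sin(ps)]);y=np.array([np.sin(ps),-np.cos(ps)])
print("t",round(s["time_s"],2),"r",r.round(1),"(127.3) leaf deg",(th-off).round(1),"yaw",s["ee_rot"].round(1),"z",s["ee_pos"].round(1),"Fx,Fy,Fz tool",(F[:2]@x).round(1),(F[:2]@y).round(1),F[2].round(1))
E
python3 l1.py
```

```text
t 6.55 r 129.8 (127.3) leaf deg 34.0 yaw [-176.7   -1.   -24.8] z [654.  123.  163.5] Fx,Fy,Fz tool -1.3 -9.4 -1.4
```

Contact made at about 9.4 N, but 4 mm rows only balance the friction. The arm is compliant, so I'll use larger leads.

Request:
servo_tool(plan=[[[-2, -1, 0], [-1, 7, 0], 0], [[-1, 0, 0], [-1, 7, 0], 0], [[-1, 0, 0], [-1, 7, 0], 0], [[-1, 0, 0], [-1, 7, 0], 0], [[-1, 0, 0], [-1, 7, 0], 0], [[-1, 0, -1], [-1, 7, 0], 0], [[-1, 0, -1], [-1, 7, 0], 0], [[-1, 0, -1], [-1, 7, 0], 0], [[-1, 0, -1], [-1, 7, 0], 0], [[-1, 0, -1], [-1, 7, 0], 0]])

```text
time_s: 7.8
ee_pos: [635.6, 95.9, 161.8]
ee_rot: [176.5, -0.8, -19.7]
force: [5.6, 7.4, -5.0]
gripper_width: 0.7
```

```bash
python3 l1.py
```

```text
t 7.8 r 127.8 (127.3) leaf deg 19.4 yaw [176.5  -0.8 -19.7] z [635.6  95.9 161.8] Fx,Fy,Fz tool 2.8 -8.9 -5.0
```

Request:
servo_tool(plan=[[[1, 0.5, -1.5], [-1, 7, 0], 0], [[1, 0, -1.5], [-1, 7, 0], 0], [[0.5, 0, -1.5], [-1, 7, 0], 0], [[0, 0, -1.5], [-1, 7, 0], 0], [[0, 0, -1.5], [-1, 7, 0], 0], [[0, 0, -1.5], [-1, 7, 0], 0], [[0, 0, -1.5], [-1, 7, 0], 0], [[0, 0, -1.5], [-1, 7, 0], 0], [[0, 0, -1], [-1, 6, 0], 0], [[0, 0, -1], [-1, 6, 0], 0]])

```text
time_s: 9.05
ee_pos: [623.4, 67.1, 163.7]
ee_rot: [-177.1, -2.6, -5.4]
force: [2.9, 10.2, -0.3]
gripper_width: 0.2
```

```bash
python3 l1.py
```

```text
t 9.05 r 127.6 (127.3) leaf deg 5.3 yaw [-177.1   -2.6   -5.4] z [623.4  67.1 163.7] Fx,Fy,Fz tool 2.0 -10.4 -0.3
```

Request:
servo_tool(plan=[[[-1, -1, -1], [-0.5, 7, 0], 0], [[-0.5, -0.5, -1], [-0.5, 7, 0], 0], [[-0.5, 0, -1], [-0.5, 7, 0], 0], [[-0.5, 0, -1], [0, 7, 0], 0], [[-0.5, 0, -0.5], [0, 7, 0], 0], [[-0.5, 0, 0], [0, 7, 0], 0], [[-0.5, 0, 0], [0, 8, 0], 0], [[-0.5, 0, 0], [0, 9, 0], 0], [[-0.5, 0, 0], [0, 9, 0], 0], [[-0.5, 0, 0], [0, 9, 0], 0]])

```text
time_s: 10.3
ee_pos: [620.5, 55.8, 164.1]
ee_rot: [-175.7, -1.5, -1.3]
force: [0.4, 25.1, 0.8]
gripper_width: 0.5
```

```bash
python3 l1.py
```

```text
t 10.3 r 127.8 (127.3) leaf deg 0.1 yaw [-175.7   -1.5   -1.3] z [620.5  55.8 164.1] Fx,Fy,Fz tool -0.1 -25.1 0.8
```

Force climbed to 25 N at leaf angle ~0.1° and motion stopped, so leaf 1 is against its stop. I'll back off, lift, and look.

Request:
servo_tool(plan=[[[-2, -1, 0], [0, -8, 0], 0], [[-2, -0.5, 0], [0, -10, 0], 0], [[0, 0, 0], [0, -8, -20], 0], [[0, 0, 0], [0, 0, -40], 0], [[0, 0, 0], [0, 0, -40], 0], [[0, 0, -8], [-60, 0, 0], 0], [[0, 0, -8], [-60, 0, 0], 0], [[0, 0, -8], [-60, 0, 0], 0], [[0, 0, -8], [-50, 0, 0], 0], [[0, 0, -8], [0, 0, 0], 0]])

```text
time_s: 11.55
ee_pos: [390.2, 39.9, 267.7]
ee_rot: [-179.8, 0.1, 40.3]
force: [1.0, -0.3, 0.3]
gripper_width: 0.9
```

```bash
python3 - <<'E'
from workcell import env
from h import *
import pickle
F={n:env.grab_frame(n) for n in("scene","top")};pickle.dump(F,open("f1.pkl","wb"))
for n in F: print(n,"orange",blobs(F[n]["pixels"],(4,190,110),(12,255,255),5))
cv2.imwrite("pics/top2.png",cv2.resize(F["top"]["pixels"][90:320,200:440,::-1],None,fx=2.6,fy=2.6))
cv2.imwrite("pics/sc2.png",cv2.resize(F["scene"]["pixels"][100:350,190:500,::-1],None,fx=2.3,fy=2.3))
E
python3 go.py 445 -48 162 39
```

```text
scene orange [([276.9, 213.8], [273, 207, 7, 17, 54]), ([353.3, 233.0], [349, 226, 7, 18, 62])]
top orange [([296.4, 221.8], [295, 220, 4, 5, 18]), ([336.9, 282.0], [335, 280, 5, 5, 20])]
11.65 [392.8  40.6 267.8] [-179.87   -0.     40.07] F [ 0.2 -0.2  0. ] w 0.2 q [ 4.100e+00 -2.000e-01  1.047e+02  1.000e-01  7.560e+01 -3.600e+01]
shift [-17.1 101.6 105.6] turn [-0.1 -0.   1.1]
```

View pics/sc2.png

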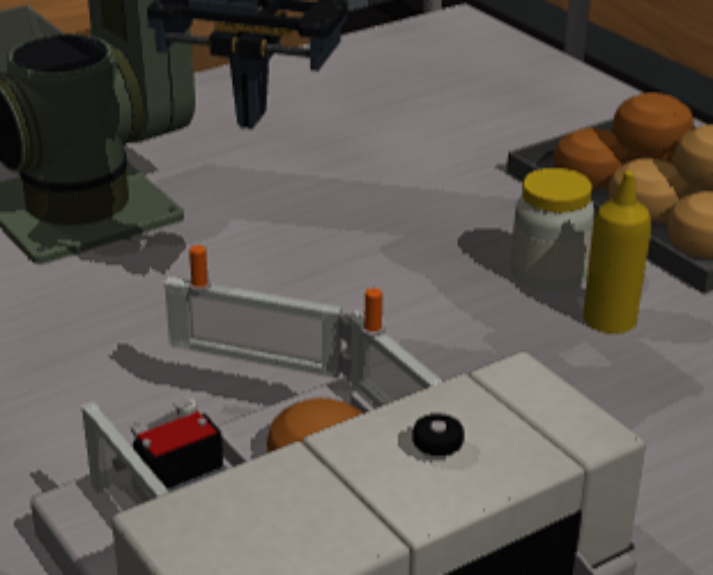

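View pics/top2.png

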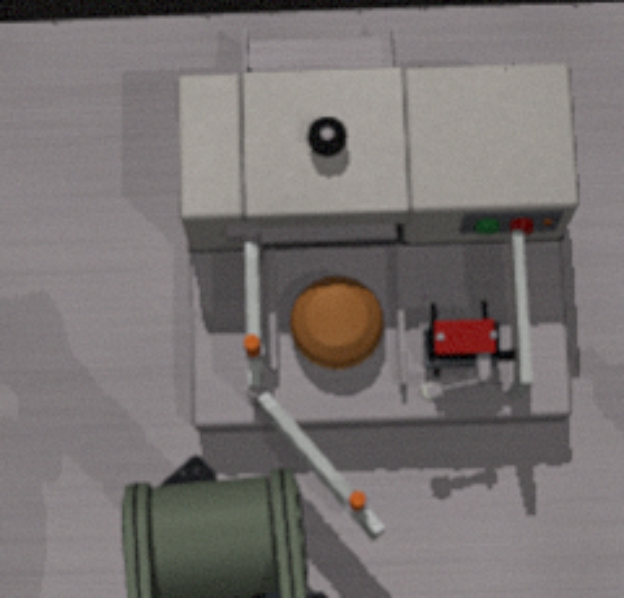

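Leaf 1 now lies parallel to the machine's side: post1 is at top crop (252,343) and hinge2 at (258,392). Leaf 2 swung along with it, post2 at (358,500), and the bottles are undisturbed. Next I'll measure post2.

```bash
python3 - <<'E'
import pickle
from h import *
F=pickle.load(open("f1.pkl","rb"));T,S=F["top"],F["scene"]
print(tri(T,(296.4,221.8),S,(353.3,235)),tri(T,(336.9,282),S,(276.9,215.2)))
p2=plane(T,(336.9,282),188);print(p2, plane(T,(296.4,221.8),188))
H=np.array([586,31.5]);print(np.linalg.norm(p2[:2]-H),np.degrees(np.arctan2(H[1]-p2[1],H[0]-p2[0])))
# roller crop
t=T["pixels"][200:250,350:410,::-1];cv2.imwrite("pics/rol.png",cv2.resize(t,None,fx=10,fy=10,interpolation=cv2.INTER_CUBIC))
E
```

```text
(array([622.71203533,  31.17162896, 170.86010939]), np.float64(2.2451940757587203)) (array([465.46023257, -66.38248211, 172.17268796]), np.float64(1.8346577467593945))
[464.04765261 -65.14211068 188.        ] [619.42854392  31.41210416 188.        ]
155.60228980037505 38.395345692655816
```

View pics/rol.png

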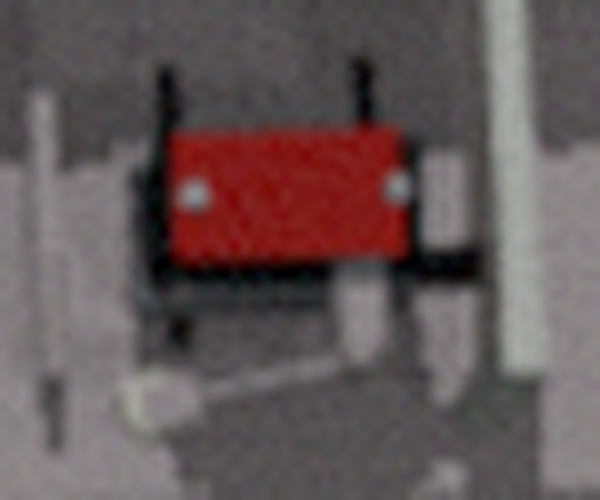

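```bash
python3 go.py 443 -37 162 39
```

```text
11.65 [392.8  40.6 267.8] [-179.87   -0.     40.07] F [ 0.2 -0.2  0. ] w 0.2 q [ 4.100e+00 -2.000e-01  1.047e+02  1.000e-01  7.560e+01 -3.600e+01]
shift [-11.6  91.9 105.6] turn [-0.1 -0.   1.1]
```

Request:
servo_tool(plan=[[[0, 0, 1], [-5, 30, 0], 0], [[0, 0, 0], [-5, 30, 0], 0], [[0, 0, 0], [-2, 20, 0], 0], [[0, 0, 0], [0, 0, 0], 0], [[0, 0, 0], [0, 0, 35], 0], [[0, 0, 0], [0, 0, 35], 0], [[0, 0, 0], [0, 0, 20], 0], [[0, 0, 0], [0, 0, 8], 0], [[0, 0, 0], [0, 0, 0], 0], [[0, 0, 0], [0, 0, 0], 0]])

```text
time_s: 12.9
ee_pos: [438.1, -26.9, 168.0]
ee_rot: [-179.9, -0.2, 38.2]
force: [-0.6, 0.3, 0.2]
gripper_width: 0.8
```

```bash
python3 go.py 450 -46 162 39; cat > l2.py <<'E'
from workcell import env
from h import *
s=env.state();H=np.array([586.5,31.4]);d=s["ee_pos"][:2]-H;r=np.hypot(*d)
M=R.from_euler('xyz',s["ee_rot"],degrees=True).as_matrix()
p=s["ee_pos"]-M[:,2]*12  # finger centre near z 174
d=p[:2]-H
phi=np.degrees(np.arctan2(-d[1],-d[0]))+np.degrees(np.arctan2(24,155)) # leaf dir angle from -x toward -y
F=s["force"];ps=np.radians(s["ee_rot"][2]);y=np.array([np.sin(ps),-np.cos(ps)]);x=np.array([np.cos(ps),np.sin(ps)])
print("t",round(s["time_s"],2),"r",np.hypot(*d).round(1),"(156.8) guard2 deg",(90-phi).round(2),"post s mm",(155*np.radians(90-phi)).round(1),"rot",s["ee_rot"].round(1),"pos",s["ee_pos"].round(1),"Fx,Fy,Fz",(F[:2]@x).round(1),(F[:2]@y).round(1),F[2].round(1))
E
python3 l2.py
```

```text
12.9 [438.1 -26.9 168. ] [-1.7987e+02 -1.7000e-01  3.8230e+01] F [-0.6  0.3  0.2] w 0.8 q [ -5.2   8.2 110.5   0.2  61.3 -43.5]
shift [-2.4 22.4  5.9] turn [-0.1 -0.2 -0.8]
t 12.9 r 159.5 (156.8) guard2 deg 59.74 post s mm 161.6 rot [-179.9   -0.2   38.2] pos [438.1 -26.9 168. ] Fx,Fy,Fz -0.3 -0.6 0.2
```

Request:
servo_tool(plan=[[[0, 0, 0], [-1, 8, 3], 0], [[0, 0, 0], [-1, 8, 2], 0], [[0, 0, -1], [0, 7, 1], 0], [[-0.4, 0, -1.5], [-1, 8, 0], 0], [[-0.4, 0, -1.7], [-1, 8, 0], 0], [[-0.4, 0, -1.7], [-1, 8, 0], 0], [[-0.4, 0, -1.7], [-1, 8, 0], 0], [[-0.4, 0, -1.7], [-1, 8, 0], 0], [[-0.4, 0, -1.7], [-1, 8, 0], 0], [[-0.4, 0, -1.7], [-1, 8, 0], 0]])

```text
time_s: 14.15
ee_pos: [478.8, -82.5, 161.9]
ee_rot: [179.2, -0.6, 51.0]
force: [-2.3, 7.4, 3.2]
gripper_width: 0.4
```

```bash
python3 l2.py
```

```text
t 14.15 r 156.9 (156.8) guard2 deg 34.65 post s mm 93.7 rot [179.2  -0.6  51. ] pos [478.8 -82.5 161.9] Fx,Fy,Fz 4.3 -6.5 3.2
```

Request:
servo_tool(plan=[[[-0.2, 0, -2.5], [-1, 7.5, 0], 0], [[-0.2, 0, -2.5], [-1, 7.5, 0], 0], [[-0.2, 0, -2.5], [-1, 7.5, 0], 0], [[-0.2, 0, -2.5], [-1, 7.5, 0], 0], [[-0.3, 0, -2.5], [-1, 7.5, 0], 0], [[-0.3, 0, -2], [-1, 7, 0], 0], [[-0.3, 0, -2], [-1, 7, 0], 0], [[-0.3, 0, -2], [-1, 6, 0], 0], [[-0.3, 0, -2], [-0.5, 5, 0], 0], [[0, 0, -2], [0, 3, 0], 0]])

```text
time_s: 15.4
ee_pos: [516.2, -110.5, 161.4]
ee_rot: [179.7, -1.1, 74.1]
force: [-6.5, 0.5, 4.9]
gripper_width: 0.6
```

```bash
python3 l2.py
```

```text
t 15.4 r 158.6 (156.8) guard2 deg 17.58 post s mm 47.6 rot [179.7  -1.1  74.1] pos [ 516.2 -110.5  161.4] Fx,Fy,Fz -1.3 -6.4 4.9
```

Request:
servo_tool(plan=[[[0, 1, -1], [0, 4, 0], 0], [[0, 0, -1], [0, 4, 0], 0], [[-0.2, 0, -1], [0, 4, 0], 0], [[-0.2, 0, -1], [0, 4, 0], 0], [[-0.2, 0, -0.5], [-0.5, 4, 0], 0], [[-0.2, 0, -0.5], [0, 4, 0], 0], [[-0.2, 0, -0.5], [-0.5, 4, 0], 0], [[-0.2, 0, -0.5], [0, 4, 0], 0], [[-0.2, 0, -0.5], [-0.5, 4, 0], 0], [[-0.2, 0, -0.5], [0, 4, 0], 0]])

```text
time_s: 16.65
ee_pos: [533.7, -117.9, 161.0]
ee_rot: [-179.1, -2.5, 81.5]
force: [-6.1, 1.9, 5.2]
gripper_width: 0.5
```

```bash
python3 l2.py
```

```text
t 16.65 r 158.8 (156.8) guard2 deg 10.57 post s mm 28.6 rot [-179.1   -2.5   81.5] pos [ 533.7 -117.9  161. ] Fx,Fy,Fz 1.0 -6.3 5.2
```

Request:
servo_tool(plan=[[[-0.3, 1, -0.3], [-0.5, 3, 0], 0], [[-0.3, 0.5, -0.3], [0, 3, 0], 0], [[-0.2, 0, -0.3], [0, 3, 0], 0], [[-0.2, 0, -0.3], [0, 3, 0], 0], [[-0.2, 0, -0.2], [0, 3, 0], 0], [[-0.2, 0, -0.2], [0, 3, 0], 0], [[-0.2, 0, -0.2], [0, 3, 0], 0], [[-0.2, 0, -0.2], [0, 3, 0], 0], [[-0.2, 0, -0.2], [0, 3, 0], 0], [[-0.2, 0, -0.2], [0, 3, 0], 0]])

```text
time_s: 17.9
ee_pos: [541.7, -119.4, 160.9]
ee_rot: [-178.4, -4.7, 84.1]
force: [-6.1, 1.8, 5.7]
gripper_width: -0.1
```

```bash
python3 l2.py
```

```text
t 17.9 r 158.2 (156.8) guard2 deg 7.57 post s mm 20.5 rot [-178.4   -4.7   84.1] pos [ 541.7 -119.4  160.9] Fx,Fy,Fz 1.1 -6.2 5.7
```

```bash
python3 go.py 545 -120 162 84
```

```text
17.9 [ 541.7 -119.4  160.9] [-178.43   -4.71   84.15] F [-6.1  1.8  5.7] w -0.1 q [ -16.2   19.9   95.5    4.7   67.1 -102.4]
shift [-0.2  3.3 -1.2] turn [-1.6 -4.7  0.2]
```

Request:
servo_tool(plan=[[[-0.3, -1, 0], [0, 3, 0], 0], [[-0.3, -1, 0], [0, 3, 0], 0], [[-0.3, -1, -0.2], [0, 3, 0], 0], [[-0.2, -1, -0.2], [0, 3, 0], 0], [[-0.2, -0.5, -0.2], [0, 3, 0], 0], [[-0.2, 0, -0.2], [0, 3, 0], 0], [[-0.2, 0, -0.2], [0, 3, 0], 0], [[-0.2, 0, -0.2], [0, 3, 0], 0], [[-0.2, 0, -0.2], [0, 3, 0], 0], [[-0.2, 0, -0.2], [0, 3, 0], 0]])

```text
time_s: 19.15
ee_pos: [544.2, -121.8, 160.4]
ee_rot: [-177.0, -0.5, 86.1]
force: [-8.6, 2.1, 6.8]
gripper_width: 0.4
```

```bash
python3 l2.py
```

```text
t 19.15 r 159.0 (156.8) guard2 deg 6.41 post s mm 17.4 rot [-177.    -0.5   86.1] pos [ 544.2 -121.8  160.4] Fx,Fy,Fz 1.5 -8.8 6.8
```

Push has risen from 6.2 to 8.8 N, so the roller has been met at about s=19 mm. I expect the peak near s≈13.4 and the click near s≈10.8. I'll creep from here.

Request:
servo_tool(plan=[[[-0.3, 0, 0], [0, 3, -0.5], 0], [[-0.3, 0, 0], [0, 3.2, -0.5], 0], [[-0.3, 0, 0], [0, 3.4, -0.5], 0], [[-0.3, 0, 0], [0, 3.6, -0.5], 0], [[-0.3, 0, 0], [0, 3.8, -0.5], 0], [[-0.3, 0, -0.1], [0, 3.8, -0.5], 0], [[-0.3, 0, -0.1], [0, 4, -0.5], 0], [[-0.3, 0, -0.1], [0, 4, -0.5], 0], [[-0.3, 0, -0.1], [0, 4, -0.5], 0], [[-0.3, 0, -0.1], [0, 4, -0.5], 0]])

```text
time_s: 20.4
ee_pos: [544.1, -121.7, 161.1]
ee_rot: [-174.9, -1.3, 86.7]
force: [-9.4, 2.5, 6.4]
gripper_width: 0.4
```

```bash
python3 l2.py
```

```text
t 20.4 r 159.0 (156.8) guard2 deg 6.29 post s mm 17.0 rot [-174.9   -1.3   86.7] pos [ 544.1 -121.7  161.1] Fx,Fy,Fz 1.9 -9.6 6.4
```

Request:
servo_tool(plan=[[[-1, -0.2, 0], [0, 4, -0.3], 0], [[-1, -0.2, 0], [0, 4, -0.3], 0], [[-1, -0.2, 0], [0, 4, -0.3], 0], [[-1, -0.2, 0], [0, 4, -0.3], 0], [[-1, -0.2, 0], [0, 4.5, -0.3], 0], [[-1, 0, 0], [0, 4.5, -0.3], 0], [[-1, 0, -0.1], [0, 4.5, -0.3], 0], [[-1, 0, -0.1], [0, 4.5, -0.3], 0], [[-1, 0, -0.1], [0, 4.5, -0.3], 0], [[-1, 0, -0.1], [0, 4.5, -0.3], 0]])

```text
time_s: 21.65
ee_pos: [546.3, -122.3, 159.5]
ee_rot: [-179.5, -1.0, 87.3]
force: [-10.6, 2.0, 7.6]
gripper_width: 0.3
```

```bash
python3 l2.py
```

```text
t 21.65 r 159.0 (156.8) guard2 deg 5.79 post s mm 15.7 rot [-179.5   -1.    87.3] pos [ 546.3 -122.3  159.5] Fx,Fy,Fz 1.5 -10.7 7.6
```

Request:
servo_tool(plan=[[[-0.5, -0.2, 0], [0, 4.5, -0.8], 0], [[-0.5, -0.2, 0], [0, 4.7, -0.8], 0], [[-0.5, -0.2, 0], [0, 4.9, -0.8], 0], [[-0.5, 0, 0], [0, 5, -0.8], 0], [[-0.5, 0, 0], [0, 5, -0.8], 0], [[-0.6, 0, 0], [0, 5.2, -0.8], 0], [[-0.6, 0, 0], [0, 5.2, -0.8], 0], [[-0.6, 0, 0], [0, 5.2, -0.8], 0], [[-0.6, 0, 0], [0, 5.4, -0.8], 0], [[-0.6, 0, 0], [0, 5.4, -0.8], 0]])

```text
time_s: 22.9
ee_pos: [546.7, -122.4, 159.8]
ee_rot: [-178.3, -1.2, 87.5]
force: [-12.7, 1.8, 6.7]
gripper_width: 0.5
```

```bash
python3 l2.py
```

```text
t 22.9 r 159.0 (156.8) guard2 deg 5.56 post s mm 15.0 rot [-178.3   -1.2   87.5] pos [ 546.7 -122.4  159.8] Fx,Fy,Fz 1.2 -12.7 6.7
```

Request:
servo_tool(plan=[[[-0.7, -0.2, 0], [0, 5.4, -0.8], 0], [[-0.7, -0.2, 0], [0, 5.4, -0.8], 0], [[-0.7, -0.2, 0], [0, 5.4, -0.8], 0], [[-0.7, 0, 0], [0, 5.4, -0.8], 0], [[-0.7, 0, 0], [0, 5.6, -0.8], 0], [[-0.7, 0, 0], [0, 5.6, -0.8], 0], [[-0.7, 0, 0], [0, 5.6, -0.8], 0], [[-0.7, 0, 0], [0, 5.6, -0.8], 0], [[-0.7, 0, 0], [0, 5.8, -0.8], 0], [[-0.7, 0, 0], [0, 5.8, -0.8], 0]])

```text
time_s: 24.15
ee_pos: [547.0, -122.4, 159.9]
ee_rot: [-177.8, -1.4, 87.7]
force: [-13.8, 1.7, 7.8]
gripper_width: 0.8
```

```bash
python3 l2.py
```

```text
t 24.15 r 159.0 (156.8) guard2 deg 5.43 post s mm 14.7 rot [-177.8   -1.4   87.7] pos [ 547.  -122.4  159.9] Fx,Fy,Fz 1.1 -13.8 7.8
```

Request:
servo_tool(plan=[[[-0.8, -0.2, 0], [0, 5.6, -0.8], 0], [[-0.8, -0.2, 0], [0, 5.6, -0.8], 0], [[-0.8, -0.2, 0], [0, 5.6, -0.8], 0], [[-0.8, 0, 0], [0, 5.8, -0.8], 0], [[-0.8, 0, 0], [0, 5.8, -0.8], 0], [[-0.8, 0, 0], [0, 5.8, -0.8], 0], [[-0.8, 0, 0], [0, 5.8, -0.8], 0], [[-0.8, 0, 0], [0, 6, -0.8], 0], [[-0.8, 0, 0], [0, 6, -0.8], 0], [[-0.8, 0, 0], [0, 6, -0.8], 0]])

```text
time_s: 25.4
ee_pos: [547.3, -122.4, 159.9]
ee_rot: [-178.1, -1.7, 87.9]
force: [-13.4, 1.4, 6.4]
gripper_width: 0.5
```

```bash
python3 l2.py
```

```text
t 25.4 r 158.9 (156.8) guard2 deg 5.33 post s mm 14.4 rot [-178.1   -1.7   87.9] pos [ 547.3 -122.4  159.9] Fx,Fy,Fz 0.9 -13.5 6.4
```

Request:
servo_tool(plan=[[[-0.8, -0.2, 0], [0, 6, -0.8], 0], [[-0.8, -0.2, 0], [0, 6, -0.8], 0], [[-0.8, -0.2, 0], [0, 6, -0.8], 0], [[-0.8, 0, 0], [0, 6.2, -0.8], 0], [[-0.8, 0, 0], [0, 6.2, -0.8], 0], [[-0.8, 0, 0], [0, 6.2, -0.8], 0], [[-0.8, 0, 0], [0, 6.2, -0.8], 0], [[-0.8, 0, 0], [0, 6.2, -0.8], 0], [[-0.8, 0, 0], [0, 6.2, -0.8], 0], [[-0.8, 0, 0], [0, 6.2, -0.8], 0]])

```text
time_s: 26.65
ee_pos: [547.7, -122.4, 159.9]
ee_rot: [-178.0, -1.9, 88.1]
force: [-14.3, 1.9, 7.2]
gripper_width: 0.4
```

```bash
python3 l2.py
```

```text
t 26.65 r 158.9 (156.8) guard2 deg 5.19 post s mm 14.0 rot [-178.    -1.9   88.1] pos [ 547.7 -122.4  159.9] Fx,Fy,Fz 1.4 -14.3 7.2
```

Request:
servo_tool(plan=[[[-0.8, -0.3, 0], [0, 6.2, -0.8], 0], [[-0.8, -0.3, 0], [0, 6.2, -0.8], 0], [[-0.8, -0.3, 0], [0, 6.4, -0.8], 0], [[-0.8, -0.3, 0], [0, 6.4, -0.8], 0], [[-0.8, 0, 0], [0, 6.4, -0.8], 0], [[-0.8, 0, 0], [0, 6.4, -0.8], 0], [[-0.8, 0, 0], [0, 6.5, -0.8], 0], [[-0.8, 0, 0], [0, 6.5, -0.8], 0], [[-0.8, 0, 0], [0, 6.5, -0.8], 0], [[-0.8, 0, 0], [0, 6.5, -0.8], 0]])

```text
time_s: 27.9
ee_pos: [548.1, -122.7, 160.0]
ee_rot: [-177.6, -1.5, 88.3]
force: [-16.2, 2.1, 9.1]
gripper_width: 0.9
```

```bash
python3 l2.py
```

```text
t 27.9 r 159.0 (156.8) guard2 deg 5.0 post s mm 13.5 rot [-177.6   -1.5   88.3] pos [ 548.1 -122.7  160. ] Fx,Fy,Fz 1.6 -16.2 9.1
```

Request:
servo_tool(plan=[[[-0.8, -0.3, 0], [0, 6, -0.8], 0], [[-0.8, -0.3, 0], [0, 6, -0.8], 0], [[-0.8, -0.3, 0], [0, 6, -0.8], 0], [[-0.8, 0, 0], [0, 6.2, -0.8], 0], [[-0.8, 0, 0], [0, 6.4, -0.8], 0], [[-0.8, 0, 0], [0, 6.5, -0.8], 0], [[-0.8, 0, 0], [0, 6.7, -0.8], 0], [[-0.8, 0, 0], [0, 6.7, -0.8], 0], [[-0.8, 0, 0], [0, 6.7, -0.8], 0], [[-0.8, 0, 0], [0, 6.7, -0.8], 0]])

```text
time_s: 29.15
ee_pos: [548.4, -122.8, 160.1]
ee_rot: [-177.2, -1.5, 88.6]
force: [-15.2, 1.6, 7.8]
gripper_width: 0.8
```

```bash
python3 l2.py
```

```text
t 29.15 r 159.0 (156.8) guard2 deg 4.84 post s mm 13.1 rot [-177.2   -1.5   88.6] pos [ 548.4 -122.8  160.1] Fx,Fy,Fz 1.2 -15.2 7.8
```

Request:
servo_tool(plan=[[[-0.9, -0.3, 0], [0, 5.5, -0.8], 0], [[-0.9, -0.3, 0], [0, 5.5, -0.8], 0], [[-0.9, -0.3, 0], [0, 5.5, -0.8], 0], [[-0.9, 0, 0], [0, 5.5, -0.8], 0], [[-0.9, 0, 0], [0, 6, -0.8], 0], [[-0.9, 0, 0], [0, 6.5, -0.8], 0], [[-0.8, 0, 0], [0, 6.8, -0.8], 0], [[-0.8, 0, 0], [0, 6.8, -0.8], 0], [[-0.8, 0, 0], [0, 6.8, -0.8], 0], [[-0.8, 0, 0], [0, 6.8, -0.8], 0]])

```text
time_s: 30.4
ee_pos: [549.2, -123.0, 159.9]
ee_rot: [-177.7, -1.4, 88.8]
force: [-16.3, 1.0, 8.5]
gripper_width: 0.6
```

```bash
python3 l2.py
```

```text
t 30.4 r 159.0 (156.8) guard2 deg 4.58 post s mm 12.4 rot [-177.7   -1.4   88.8] pos [ 549.2 -123.   159.9] Fx,Fy,Fz 0.6 -16.3 8.5
```

Request:
servo_tool(plan=[[[-0.9, -0.3, 0], [0, 6, -0.8], 0], [[-0.9, -0.3, 0], [0, 6, -0.8], 0], [[-0.9, -0.3, 0], [0, 6, -0.8], 0], [[-0.9, 0, 0], [0, 6, -0.8], 0], [[-0.9, 0, 0], [0, 6, -0.8], 0], [[-0.9, 0, 0], [0, 6.5, -0.8], 0], [[-0.9, 0, 0], [0, 6.8, -0.8], 0], [[-0.8, 0, 0], [0, 6.8, -0.8], 0], [[-0.8, 0, 0], [0, 6.8, -0.8], 0], [[-0.8, 0, 0], [0, 6.8, -0.8], 0]])

```text
time_s: 31.65
ee_pos: [550.1, -123.2, 159.8]
ee_rot: [-178.1, -1.4, 89.0]
force: [-15.9, 2.7, 8.5]
gripper_width: 0.3
```

```bash
python3 l2.py
```

```text
t 31.65 r 159.0 (156.8) guard2 deg 4.28 post s mm 11.6 rot [-178.1   -1.4   89. ] pos [ 550.1 -123.2  159.8] Fx,Fy,Fz 2.4 -15.9 8.5
```

Request:
servo_tool(plan=[[[-0.8, -0.3, 0], [0, 5.8, -0.8], 0], [[-0.8, -0.3, 0], [0, 5.8, -0.8], 0], [[-0.8, -0.3, 0], [0, 5.8, -0.8], 0], [[-0.8, 0, 0], [0, 5.8, -0.8], 0], [[-0.8, 0, 0], [0, 5.8, -0.8], 0], [[-0.8, 0, 0], [0, 6.2, -0.8], 0], [[-0.8, 0, 0], [0, 6.5, -0.8], 0], [[-0.8, 0, 0], [0, 6.7, -0.8], 0], [[-0.8, 0, 0], [0, 6.7, -0.8], 0], [[-0.8, 0, 0], [0, 6.7, -0.8], 0]])

```text
time_s: 32.9
ee_pos: [554.2, -123.7, 159.9]
ee_rot: [-178.4, -1.3, 89.2]
force: [-9.4, 1.4, 3.1]
gripper_width: 0.5
```

```bash
python3 l2.py
```

```text
t 32.9 r 158.6 (156.8) guard2 deg 2.83 post s mm 7.7 rot [-178.4   -1.3   89.2] pos [ 554.2 -123.7  159.9] Fx,Fy,Fz 1.3 -9.5 3.1
```

Force dropped from 16 to 9.5 N as the post jumped 3.9 mm forward. That's the click, with the bend limit still about 5 mm away at the post. I'll back off straight away and lift.

Request:
servo_tool(plan=[[[0, 0, 0], [0, -10, 0], 0], [[0, 0, 0], [0, -15, 0], 0], [[0, 0, 0], [0, -20, 0], 0], [[0, 0, 0], [0, -10, -30], 0], [[0, 0, 0], [0, 0, -40], 0], [[0, 0, 0], [0, -30, -40], 0], [[0, 0, 0], [0, -40, -20], 0], [[0, 0, 0], [0, -40, 0], 0], [[0, 0, 0], [0, 0, 0], 0], [[0, 0, 0], [0, 0, 0], 0]])

```text
time_s: 34.15
ee_pos: [385.1, -127.0, 298.3]
ee_rot: [-178.8, -1.1, 89.2]
force: [0.5, 0.4, -0.0]
gripper_width: 0.6
```

```bash
python3 - <<'E'
from workcell import env
from h import *
F={n:env.grab_frame(n) for n in("scene","top")}
b={n:blobs(F[n]["pixels"],(4,190,110),(12,255,255),5) for n in F};print(b)
T,S=F["top"],F["scene"]
for c,_ in b["top"]: print("top@188",plane(T,c,188).round(1))
for c,_ in b["scene"]: print("scene@171",plane(S,(c[0],c[1]+1.5),171).round(1))
cv2.imwrite("pics/top3.png",cv2.resize(T["pixels"][90:320,200:440,::-1],None,fx=2.6,fy=2.6))
cv2.imwrite("pics/sc3.png",cv2.resize(S["pixels"][100:350,190:500,::-1],None,fx=2.3,fy=2.3))
s=env.state();print(s["time_s"],s["ee_pos"].round(1),s["force"].round(1))
E
```

```text
{'scene': [([353.4, 232.8], [349, 226, 7, 18, 56]), ([279.2, 246.2], [275, 239, 7, 19, 64])], 'top': [([296.5, 221.8], [295, 220, 4, 5, 18]), ([358.4, 235.5], [356, 233, 5, 6, 21])]}
top@188 [619.4  31.2 188. ]
top@188 [ 579.3 -123.1  188. ]
scene@171 [620.4  31.6 171. ]
scene@171 [ 578.5 -123.9  171. ]
34.25 [ 385.4 -126.9  298. ] [-0.3 -0.3  0. ]
```

View pics/sc3.png

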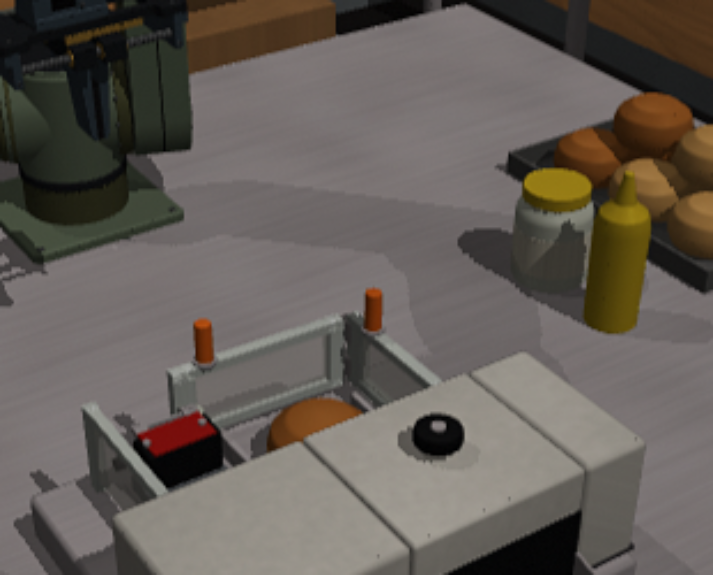

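View pics/top3.png

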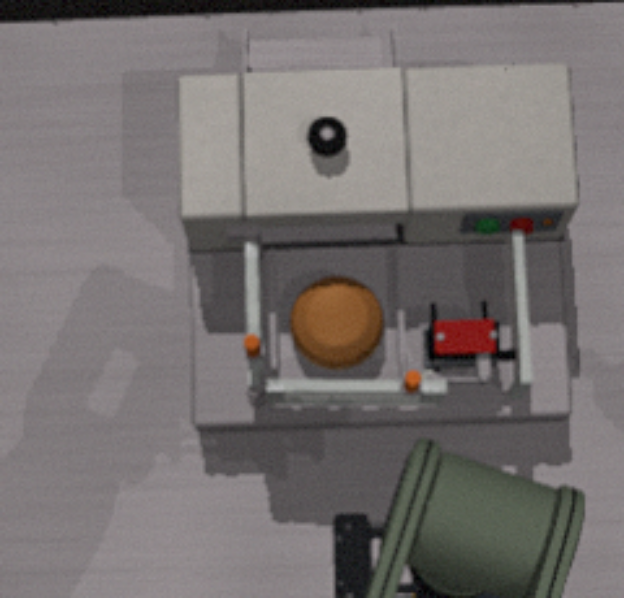

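Post1 is still home at (620,31). Post2 is at (579,-123.5), so s≈7.5 mm, which matches where it was left (7.7 mm). The tool is clear at zero force and the bystanders in view haven't moved. Handing in.

```bash
python3 -c "
from workcell import env
print(env.job_done()); print(env.state()['time_s'])"
```

```text
the job is handed in; nothing more can be done
None
the job is handed in; nothing more can be done
```

The guard is closed, with the first leaf against its stop and the second leaf left where the switch clicked. I handed the job in at about 34 s of the 69 s allowed.

- **First leaf:** I pushed its post with the closed fingers until the force rose from about 10 N to 25 N and it stopped moving. The measured angle there was about 0.1°, and a later picture put post 1 at its expected home position.
- **Second leaf:** I moved it in small steps.
    - **Roller contact:** the push rose from about 6 N to 9 N when the leaf met the roller.
    - **Click:** the push peaked at about 16 N, then fell to 9.5 N as the post jumped 3.9 mm forward. I backed off at once and lifted away.
- **Final checks:**
    - **Post 2:** it stayed where I left it, 7.5 mm by camera against 7.7 mm by the arm.
    - **Bend limit:** from the sizes given, the lever should be roughly 5 mm short of bending, measured at the post.
    - **Robot and bystanders:** the robot was clear with no force on it. The mustard bottle and the tub had not moved. The arm never went near the water bottle, but my last pictures did not include it.

**Disagreements:**
- The push rose about 10 N before the click, against the 8 N stated. I put the extra down to the fingers rubbing on the post.
- The peak also came 1 to 2 mm later than I predicted.
- I did not measure the switch itself; that it is made rests on the force drop and on post 2 staying put.

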